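# Set the depth stop of a plunge router

## Robot

A 7-joint arm with a two-finger parallel gripper is mounted at the origin on the work surface; the furniture and walls round the work are solid. World frame = base frame: x ahead of the robot, y to its left, z up, the work surface at z = 0. Lengths are in mm, angles in rad, forces in N, time in s.
With the tool pointing down it reaches from about 425 to 875 mm from the base axis. Payload 8.4 kg.
Tool frame: the origin (TCP) lies midway between the tips of the shut fingers; the grasp point (between the pads) lies 19 mm behind it (robot.grip_point_offset is the distance from the TCP to the grasp point, in mm); z points along the fingers, y is the line along which they close (so a half turn about z gives the same grasp; the last joint's range is limited). The gripper opens to 87 mm and grips with 3 to 60 N. Pads are 19 mm wide; open, the fingers measure 117 mm over their backs; the gripper's body (75 mm by 190 mm) begins 51 mm behind the grasp point.
Start: joints at [-1.211, 0.333, 0.04, 1.465, -0.013, 1.343, -0.059], TCP at [287.864, 582.75, 222.546] pointing down, gripper open.
Joint ranges: [-2.58, 2.58], [-0.38, 2.09], [-1.3, 1.39], [0.25, 2.4], [-1.5, 4.64], [0.08, 2.09], [-2.65, 2.65]. Speed limits (rad/s): [2.22, 2.22, 2.79, 2.79, 3.14, 3.14, 3.14].

## Interface

Orientations are given as a unit quaternion [x, y, z, w].
In Python, from station import status, vision, robot gives the robot as it stands.
- The arm moves only by the tool send_rows, never from a script. Its argument "increments" is a list of rows, each a list of 5 numbers: the shift along the tool's x, y, z in mm, then the turn about the tool's z in degrees, then the finger opening in mm, from 0 to 87. In form: [[x, y, z, twist, hand], ...]. A call has 1 to 5 rows; each row shifts and turns the commanded pose from where the row before left it, along the tool's axes as they then stand; what a row does not reach is not made up. A row lasts 1/8 s, in which the tool goes at most 62.5 mm and 10.7 degrees, less where a joint would pass 70% of its speed; a pose out of reach is approached as far as the arm can. A call is refused whole if a number of a shift passes 62.5 or a number of a turn 10.7, either way. A call with a gripper value outside its range is refused whole. The fingers move at their own pace and stop on an object; "squeeze" is the grip in N (left out, the last holds). Time passes only in rows, so rows that do not move let the fingers close. It gives the time, the measured TCP pose, the force, the opening and the grip force at its end, in the units of the state.
- status.sense(): the state, without advancing time (a new reading comes with each control period).
- vision.get_image(name): name is "scene" or "side" or "wrist"; returns (picture, depth): 384x512x3 uint8, red, green, blue; 384x512 float32, mm along the optical axis (not along the pixel's ray), 0 where there is no reading.
- vision.calibration(name): a dict with "K" (3x3 intrinsics, pixels), "R" (3x3) and "t" (3): a world point X has camera coordinates R X + t. Camera axes: x right, y down, z forward; pixel columns grow to the right and rows downward; lengths in mm; the calibration is good to about 2 mm. The wrist camera is an equidistant fisheye: a pixel r from the principal point sees the ray r / f radians off the axis. A picture is of the moment at which its call begins: read the wrist's pose just before it. calibration takes no time and is no camera call; for the wrist camera it gives the pose at the moment of the call.
- robot.job_done(): hands the job in; it is judged then, once.
The state is a dict: "clock": time; "q": joint angles; "dq": joint speeds; "joint_efforts": joint torques, N m; "tcp_pos": TCP position; "ee_rot": TCP orientation; "force": force on the tool from outside, world axes, zero at the start; "moment": the same for the moment, N m; "opening": opening from 0.0 (shut) to 1.0 (fully open); "gripper_force": force on a finger pad.
Only numpy, scipy, OpenCV 4.12 (cv2) and the standard library are available. Lean on these libraries where they do the work, as an engineer would, in place of code of your own. Each camera call takes 0.05 s, during which the arm holds its last target. There are 200 camera calls.

## Task

The router stands on the board with its bit just touching the wood. Screw its red depth-stop knob down (clockwise from above) until the stem is fully seated on its stop, then back it off exactly three clicks, which sets a 6 mm deep cut, and let go. Leave the caliper, the tape measure and the pencil where they lie.

Things in the scene. Friction and masses are not known exactly. Their poses are not given: they have to be found in the camera images.
- router: teal cordless plunge router, black battery on top, a handle at each side, held fast on the board. Base ring 156 mm across, 254 mm over the handles, battery top 193 mm above the origin. Origin: centre of the base's underside, on the board's top, 18 mm above the table; z up, handles along +y and -y. The depth-stop stem stands upright at (-52, -34) mm in this frame.
- knob_grip (a point): on the upright axis of the red depth-stop knob at half its height; rises, falls and turns with it. Knob: red ribbed cylinder, diameter 38 mm, 24 mm high, white line on its flat top, on a 10 mm thick upright steel stem, standing above all else of the router. With the stem seated this point is 252 mm above the table; otherwise higher by depth_stem.
- depth_stem (a joint): height of the stem above its stop in m: 0 = seated on the stop (hard stop), 0.024 = highest; it starts somewhere between 0.007 and 0.015. Right-hand thread, 16 mm of travel a turn: clockwise from above lowers the knob, anticlockwise raises it. A small red pointer shows it on the white scale beside the stem, lowest tick = seated, 2 mm a tick, every third tick long.
- depth_knob (a joint): turn of the knob in rad, anticlockwise from above positive, 0 = seated; tied to depth_stem by 0.016 m per 2 pi. Eight clicks a turn, counted from the stop: one click is 0.785 rad or 2 mm of height. The clicks pull the free knob into the nearest seat; turning takes less than 0.1 N m.
- workpiece: light wooden board, 180 x 340 x 18 mm, fixed on the table under the router; origin at the centre of its underside, long side along its y
- caliper: steel caliper, 58 x 200 x 10 mm, lying loose on the table to the left of the board; origin at the centre of its underside
- tape_measure: yellow and black tape measure, 39 x 111 x 68 mm, loose on the table to the right of the board; origin at the centre of its underside
- carpenter_pencil: red flat pencil, 8 x 176 x 14 mm, lying loose on the left end of the board; origin at the centre of its underside

How it is judged:
By the outcome, as a careful person would: the job done as asked, in the order asked, and still so for the second after the job is handed in, with the robot touching nothing.
It also fails if it takes over 72 s, if anything falls off the work surface, if the arm or the gripper's body presses on something with over 40 N, if the wrist force passes 120 N, or if a joint passes its speed limit or range.

## Working session

There is one attempt and no reset: what is moved stays moved. The work goes in short steps, Python scripts to look and compute and a tool call to move; the robot and the scene stay as the last step left them, time stands still between calls to the robot, and variables do not carry over. Pictures are saved under pics/ and viewed, at most 10 in all, crops included, and the job is handed in when it is done.

Besides the shell and the picture viewer there is one more tool, called after "Call:" as name(argument=value, ...) on one line, values as JSON. send_rows: Moves the arm, as the interface text tells. Its arguments: {"type":"object","properties":{"increments":{"type":"array"},"squeeze":{"type":"number"}},"required":["increments"]}

```bash
mkdir -p pics; cat > h.py <<'E'
import numpy as np,cv2
from station import status,vision,robot
def save(n,f):
    im,d=vision.get_image(n); cv2.imwrite('pics/'+f+'.png',im[:,:,::-1]); return im,d
def back(n,u,v,d):
    c=vision.calibration(n);K=np.array(c['K']);R=np.array(c['R']);t=np.array(c['t'])
    p=np.linalg.inv(K)@np.array([u,v,1.])*d
    return R.T@(p-t)
E
python3 - <<'E'
from h import *
s=status.sense();print(s)
ims=[]
for n in('scene','side'):
    im,d=save(n,n+'0');np.savez('pics/%s0.npz'%n,im=im,d=d);ims.append(im)
    c=vision.calibration(n);print(n,c)
    hsv=cv2.cvtColor(im,cv2.COLOR_RGB2HSV)
    m=((hsv[...,0]<8)|(hsv[...,0]>172))&(hsv[...,1]>150)&(hsv[...,2]>60)
    k,l,st,ce=cv2.connectedComponentsWithStats(m.astype(np.uint8))
    for i in range(1,k):
        if st[i,4]>25:
            dd=np.median(d[(l==i)&(d>0)]);print(st[i],ce[i],dd,back(n,*ce[i],dd))
print(robot.grip_point_offset)
cv2.imwrite('pics/both.png',cv2.resize(np.vstack(ims),(512,768))[:,:,::-1][:768] if 0 else cv2.resize(np.hstack(ims),(800,300))[:,:,::-1])
E
```

```text
{'clock': 0.0, 'q': array([-1.21119471,  0.33392607,  0.03989762,  1.46627699, -0.01342798,
        1.3432894 , -0.05850918]), 'dq': array([-9.48545888e-05,  3.17692953e-04, -1.56383596e-03,  1.21816073e-03,
       -8.39753253e-04, -5.45965091e-04,  8.18452202e-04]), 'joint_efforts': array([-1.59410549e-03, -6.56347346e+01,  1.33421727e+00, -4.03814936e+01,
       -5.97416027e-02,  4.46666451e-02,  1.72148316e-04]), 'tcp_pos': array([287.69079892, 582.34286391, 221.64699215]), 'ee_rot': array([ 2.27420932e-01,  9.73796207e-01, -8.04522421e-04, -1.40607119e-04]), 'force': array([ 0.80070005, -0.33539853, -0.06335427]), 'moment': array([0.01614782, 0.02458274, 0.05338798]), 'gripper_force': 0.0, 'opening': 1.0007917222696154}
scene {'K': array([[368.20872752,   0.        , 254.51328389],
       [  0.        , 368.20872752, 200.21453797],
       [  0.        ,   0.        ,   1.        ]]), 'R': array([[ 0.5743724 , -0.81853106,  0.01016119],
       [-0.56321103, -0.40415855, -0.72072825],
       [ 0.59404519,  0.40824352, -0.69314323]]), 't': array([-239.4215058 ,  436.2119884 ,  975.1
[... 1631 characters left out ...]
2 194] [187.28350515   9.07731959] 1144.6477 [ 80.03154754  34.92353638 521.59155891]
[170  22  17  32 132] [178.46212121  34.23484848] 1187.5371 [ 74.74236632   0.98810921 452.44145884]
[163  69  27  12 100] [173.01  74.53] 1287.3732 [ 52.86151323 -30.35193855 318.2904123 ]
[467  98  27  13  66] [479.1969697  103.22727273] 1710.4371 [ 205.6435215  1208.10157596   16.3182591 ]
[158 124  66  40 708] [187.32062147 147.60734463] 1501.205 [ 49.08464876 -20.25613774  17.59349374]
[196 161  15  15 168] [202.8452381  168.18452381] 1026.4221 [476.56382057 -55.8076771  274.0212121 ]
[265 212  17  26  52] [273.46153846 225.09615385] 1197.2344 [532.59835092 122.07974822  39.04560221]
18.700000000000003
```

View pics/both.png

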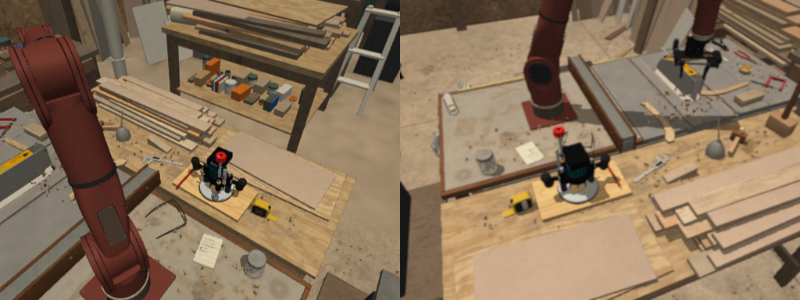

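The scene shows the router on its board with the red knob at about (282,201) in the scene view and (203,168) in the side view. I'll refine the axis from the depth points.

```bash
cat >> h.py <<'E'
def cloud(n,d):
    c=vision.calibration(n);K=np.array(c['K']);R=np.array(c['R']);t=np.array(c['t'])
    v,u=np.mgrid[:384,:512]
    p=np.stack([(u-K[0,2])/K[0,0]*d,(v-K[1,2])/K[1,1]*d,d],-1)
    return (p-t)@R
E
python3 - <<'E'
from h import *
for n in('scene','side'):
    z=np.load('pics/%s0.npz'%n);im,d=z['im'],z['d'];P=cloud(n,d)
    hsv=cv2.cvtColor(im,cv2.COLOR_RGB2HSV)
    b=(abs(P[...,0]-470)<30)&(abs(P[...,1]+58)<30)&(P[...,2]>235)&(d>0)
    Q=P[b];print(n,len(Q),'zmax',np.percentile(Q[:,2],[50,90,95,99]))
    zt=np.percentile(Q[:,2],97);T=Q[Q[:,2]>zt-3];print('top',len(T),T.min(0),T.max(0),T.mean(0))
    # battery/ base: rough router yaw from teal/black points above 150
    u,v=(282,215) if n=='scene' else (203,180)
    cv2.imwrite('pics/c_%s.png'%n,cv2.resize(im[v-60:v+60,u-65:u+65],(520,480),interpolation=cv2.INTER_CUBIC)[:,:,::-1])
a=[cv2.resize(cv2.imread('pics/c_%s.png'%n),(400,369)) for n in('scene','side')]
cv2.imwrite('pics/c.png',np.hstack(a))
E
```

```text
scene 171 zmax [275.82368381 279.34653702 279.84602729 280.88611946]
top 62 [451.28489672 -74.63203937 277.60996863] [483.54365033 -40.83214142 281.50581203] [465.98496588 -57.13566902 278.860715  ]
side 208 zmax [276.1558471  279.50786161 280.20604284 281.00070629]
top 77 [452.5321123  -71.31156724 277.51751433] [489.41406351 -37.34807476 283.09480586] [470.82181642 -53.04098175 279.01144712]
```

View pics/c.png

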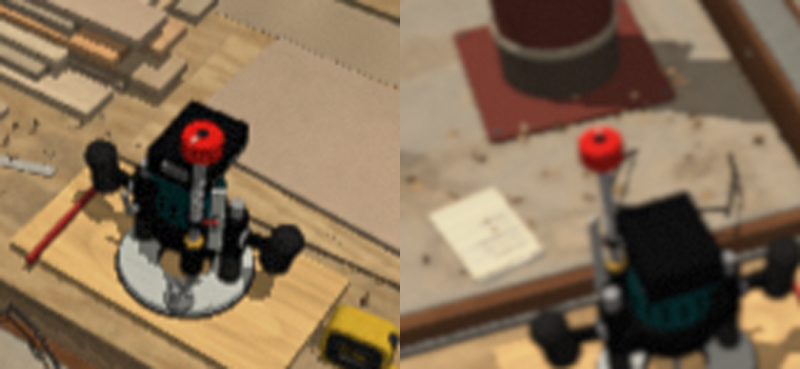

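Call:
send_rows(increments=[[0,0,-40,0,87],[0,0,-50,0,87],[-20,0,-50,0,87],[-30,-30,0,0,87],[-30,-40,0,0,87]], squeeze=25)

```text
clock: 0.72
tcp_pos: [329.1, 483.8, 362.1]
ee_rot: [0.227, 0.974, -0.0, 0.0]
force: [-0.2, 0.4, 0.2]
opening: 1.0
gripper_force: 0.0
```

The crop shows the knob at (203,142) left and (601,148) right, standing above the battery. Its top is about z 279 and the axis about (468,-55), so the stem is about 13–15 mm up. Next I'll travel over it.

Call:
send_rows(increments=[[-43,-37,0,0,87],[-43,-37,0,0,87],[-43,-37,0,0,87],[-43,-37,0,0,87],[-43,-37,0,0,87]])

```text
clock: 1.35
tcp_pos: [439.8, 221.5, 362.3]
ee_rot: [0.227, 0.974, -0.0, -0.0]
force: [0.6, 0.1, 0.2]
opening: 1.002
gripper_force: 0.0
```

Call:
send_rows(increments=[[-30,-47,0,0,87],[-30,-47,0,0,87],[-30,-47,0,0,87],[-30,-47,0,0,87],[-30,-40,0,0,87]])

```text
clock: 1.98
tcp_pos: [472.6, -49.6, 362.5]
ee_rot: [0.228, 0.974, 0.0, 0.0]
force: [0.6, 1.0, -0.3]
opening: 1.001
gripper_force: 0.0
```

```bash
python3 - <<'E'
from h import *
s=status.sense();print(s['clock'],s['q'].round(3),s['tcp_pos'],s['ee_rot'].round(4))
c=vision.calibration('wrist');print(c)
im,d=save('wrist','w1');np.savez('pics/w1.npz',im=im,d=d)
E
```

```text
1.975 [-0.641 -0.114  0.597  1.656  0.064  1.58   1.065] [472.56339521 -49.57652578 362.52109966] [2.277e-01 9.737e-01 2.000e-04 0.000e+00]
{'K': array([[297.31863964,   0.        , 254.41500226],
       [  0.        , 297.31863964, 187.6668105 ],
       [  0.        ,   0.        ,   1.        ]]), 'R': array([[ 0.44413613,  0.89595792,  0.00158058],
       [ 0.86721452, -0.43032964,  0.25051024],
       [ 0.22512681, -0.10988995, -0.96811266]]), 't': array([-165.26448309, -497.23144303,  412.40695181])}
```

View pics/w1.png

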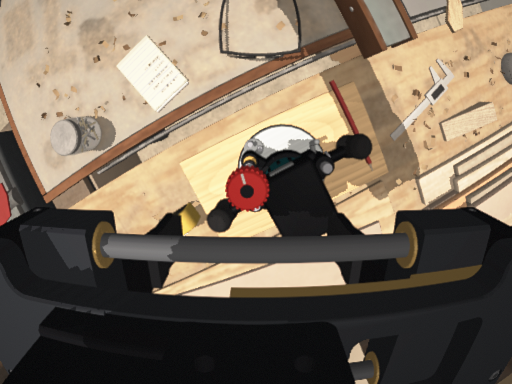

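The wrist view shows the knob at (247,190), with its white line pointing to the upper left. I'll locate its axis with the fisheye model.

```bash
cat >> h.py <<'E'
def wknob(im,d,c):
    K=np.array(c['K']);R=np.array(c['R']);t=np.array(c['t'])
    hsv=cv2.cvtColor(im,cv2.COLOR_RGB2HSV)
    m=((hsv[...,0]<8)|(hsv[...,0]>172))&(hsv[...,1]>150)&(hsv[...,2]>60)
    v,u=np.mgrid[:384,:512];x=(u-K[0,2])/K[0,0];y=(v-K[1,2])/K[1,1];r=np.hypot(x,y)+1e-9
    s=np.tan(r)/r*d
    P=(np.stack([x*s,y*s,d],-1)-t)@R
    b=m&(np.hypot(P[...,0]-468,P[...,1]+55)<40)&(P[...,2]>230)
    zt=np.median(P[b][P[b][:,2]>np.percentile(P[b][:,2],60)][:,2])
    b&=(abs(P[...,2]-zt)<3);T=P[b]
    (cx,cy),rad=cv2.minEnclosingCircle(T[:,:2].astype(np.float32))
    w=(hsv[...,1]<80)&(hsv[...,2]>140)&(np.hypot(P[...,0]-cx,P[...,1]-cy)<rad-1)&(abs(P[...,2]-zt)<4)
    wl=P[w].mean(0)-[cx,cy,0] if w.any() else np.zeros(3)
    return cx,cy,rad,zt,len(T),T.mean(0),w.sum(),np.degrees(np.arctan2(wl[1],wl[0]))
def delta(s,g):
    from scipy.spatial.transform import Rotation as Ro
    return Ro.from_quat(s['ee_rot']).inv().apply(np.array(g)-s['tcp_pos'])
E
python3 - <<'E'
from h import *
z=np.load('pics/w1.npz');s=status.sense();k=wknob(z['im'],z['d'],vision.calibration('wrist'));print(k)
print(delta(s,[k[0],k[1],k[3]-12-18.7]))
E
```

```text
(469.13818359375, -62.86819076538086, 19.249235153198242, np.float64(277.850222664234), 1142, array([468.80720815, -62.54459738, 277.20732926]), np.int64(25), np.float64(169.6242387932091))
[  0.74691662  -7.1749236  115.61406333]
```

Call:
send_rows(increments=[[0,-3,20,0,87],[0,-2,20,0,87],[0,0,0,0,87]])

```text
clock: 2.4
tcp_pos: [469.8, -51.8, 321.4]
ee_rot: [0.228, 0.974, -0.0, -0.001]
force: [0.2, -0.4, -0.1]
opening: 1.004
gripper_force: 0.0
```

```bash
python3 - <<'E'
from h import *
for i in range(2):
    s=status.sense();c=vision.calibration('wrist');im,d=save('wrist','w2');k=wknob(im,d,c);print(s['tcp_pos'],np.abs(s['dq']).max(),k)
    print(delta(s,[k[0],k[1],k[3]-12-18.7]))
E
```

```text
[469.81198826 -51.82900534 321.38570394] 0.04722117563273275 (468.3358459472656, -55.77720260620117, 19.363483428955078, np.float64(277.5970325977603), 1572, array([467.91467726, -55.33136674, 276.95828775]), np.int64(33), np.float64(169.96514343250132))
[-0.58700588 -4.08640039 74.49353108]
[470.35464361 -51.68238898 322.45527128] 0.02925623036712828 (468.3937683105469, -55.63947677612305, 19.252117156982422, np.float64(277.5838078771564), 1552, array([467.93724518, -55.29000479, 276.9655674 ]), np.int64(32), np.float64(170.77148593496227))
[-5.95801129e-02 -4.37410678e+00  7.55738930e+01]
```

The axis is at (468.4,-55.7) and the top at 277.6. That puts the stem at about 14 mm, or 7 clicks (about 315°) up. It agrees with the side views and the given heights, so I'll descend and grip.

Call:
send_rows(increments=[[0,-4.3,20,0,87],[0,0,25,0,87],[0,0,25,0,87],[0,0,4,0,87],[0,0,0,0,60]])

```text
clock: 3.12
tcp_pos: [469.3, -55.6, 249.6]
ee_rot: [0.227, 0.974, 0.0, 0.0]
force: [0.2, -0.1, -0.2]
opening: 0.95
gripper_force: 0.0
```

Call:
send_rows(increments=[[0,0,0,0,46],[0,0,0,0,30],[0,0,0,0,30],[0,0,0,0,30]], squeeze=20)

```text
clock: 3.62
tcp_pos: [468.8, -55.7, 248.7]
ee_rot: [0.227, 0.974, 0.0, 0.0]
force: [0.1, -1.2, 0.7]
opening: 0.515
gripper_force: 0.0
```

Call:
send_rows(increments=[[0,0,0,0,30],[0,0,0,0,30],[0,0,0,0,30]])

```text
clock: 4.0
tcp_pos: [468.9, -55.5, 248.6]
ee_rot: [0.227, 0.974, 0.0, 0.0]
force: [0.8, 1.7, 0.5]
opening: 0.431
gripper_force: 20.0
```

Call:
send_rows(increments=[[0,0,0.4,9,30],[0,0,0.4,9,30],[0,0,0.4,9,30],[0,0,0.4,9,30],[0,0,0.4,9,30]])

```text
clock: 4.62
tcp_pos: [468.7, -55.8, 246.6]
ee_rot: [0.585, 0.811, -0.0, -0.0]
force: [0.5, 1.3, 1.3]
opening: 0.434
gripper_force: 20.0
```

```bash
python3 - <<'E'
from h import *
s=status.sense();print(s['q'].round(3),s['force'],s['moment'],s['opening']*87,s['gripper_force'])
E
```

```text
[-0.582 -0.083  0.58   1.867  0.047  1.344  0.307] [0.51037445 1.28150647 1.29158985] [0.05109732 0.1793884  0.03709303] 37.774705482081494 19.993779016658664
```

Call:
send_rows(increments=[[0,0,0.4,9,30],[0,0,0.4,9,30],[0,0,0.4,9,30],[0,0,0.4,9,30],[0,0,0.4,9,30]])

```text
clock: 5.25
tcp_pos: [468.4, -55.8, 244.6]
ee_rot: [0.851, 0.526, -0.0, -0.0]
force: [-2.0, 1.2, 2.4]
opening: 0.429
gripper_force: 20.0
```

Call:
send_rows(increments=[[0,0,0.4,9,30],[0,0,0.4,9,30],[0,0,0.4,9,30],[0,0,0.4,9,30],[0,0,0.4,9,30]])

```text
clock: 5.88
tcp_pos: [468.2, -55.5, 242.5]
ee_rot: [0.987, 0.16, -0.001, -0.0]
force: [-3.4, 1.8, 3.2]
opening: 0.429
gripper_force: 20.0
```

Call:
send_rows(increments=[[0,0,0.4,9,30],[0,0,0.4,9,30],[0,0,0.4,9,30],[0,0,0.4,9,30],[0,0,0.4,9,30]])

```text
clock: 6.5
tcp_pos: [468.2, -55.1, 240.5]
ee_rot: [0.973, -0.23, -0.001, -0.0]
force: [-2.6, 3.1, 2.7]
opening: 0.429
gripper_force: 20.0
```

```bash
python3 - <<'E'
from h import *
s=status.sense();print(s['q'].round(3),s['force'],s['moment'],s['opening']*87,s['gripper_force'])
E
```

```text
[-0.471 -0.069  0.477  1.873  0.032  1.331 -2.038] [-2.62171282  3.11540637  2.67865687] [0.73347969 0.78754476 0.03291643] 37.33553263544719 19.994962876662612
```

Forces are small and the knob is following. Now I'll release, turn back 180°, and regrip.

Call:
send_rows(increments=[[0,0,0,0,65],[0,0,0,0,65],[0,0,0,0,65],[0,0,0,0,65]])

```text
clock: 7.0
tcp_pos: [468.8, -55.8, 240.5]
ee_rot: [0.974, -0.227, 0.0, 0.0]
force: [0.1, 0.1, 0.0]
opening: 0.731
gripper_force: 0.0
```

Call:
send_rows(increments=[[0,0,0,-10,65],[0,0,0,-10,65],[0,0,0,-10,65],[0,0,0,-10,65],[0,0,0,-10,65]])

```text
clock: 7.62
tcp_pos: [468.8, -55.8, 240.6]
ee_rot: [0.978, 0.209, 0.0, 0.0]
force: [0.7, -0.3, 0.9]
opening: 0.748
gripper_force: 0.0
```

Call:
send_rows(increments=[[0,0,0,-10,65],[0,0,0,-10,65],[0,0,0,-10,65],[0,0,0,-10,65],[0,0,0,-10,65]])

```text
clock: 8.25
tcp_pos: [468.8, -55.8, 240.6]
ee_rot: [0.798, 0.602, -0.0, 0.0]
force: [-0.1, 0.1, -0.4]
opening: 0.748
gripper_force: 0.0
```

Call:
send_rows(increments=[[0,0,0,-10,65],[0,0,0,-10,65],[0,0,0,-10,65],[0,0,0,-10,65],[0,0,0,-10,65]])

```text
clock: 8.88
tcp_pos: [468.8, -55.8, 240.6]
ee_rot: [0.469, 0.883, -0.0, 0.0]
force: [0.2, 0.0, 0.0]
opening: 0.746
gripper_force: 0.0
```

Call:
send_rows(increments=[[0,0,0,-10,65],[0,0,0,-10,65],[0,0,0,-10,65],[0,0,0,0,65]])

```text
clock: 9.38
tcp_pos: [468.8, -55.7, 240.6]
ee_rot: [0.228, 0.974, -0.0, 0.0]
force: [0.4, 0.5, 0.7]
opening: 0.745
gripper_force: 0.0
```

```bash
python3 - <<'E'
from h import *
s=status.sense();c=vision.calibration('wrist');im,d=save('wrist','w3')
print(s['clock'],s['q'].round(3),s['tcp_pos'],s['force'],s['moment'],s['opening']*87)
k=wknob(im,d,c);print(k);print(delta(s,[k[0],k[1],k[3]-12-18.7]))
E
```

```text
9.375 [-0.618 -0.083  0.615  1.878  0.049  1.332  1.095] [468.81657913 -55.70736385 240.57321066] [0.37475007 0.48190587 0.71329501] [-0.00307886  0.01436176  0.00317457] 64.84161615180965
(468.47259521484375, -55.722129821777344, 19.371368408203125, np.float64(269.3833990641274), 1700, array([465.32596609, -54.47623158, 268.7505929 ]), np.int64(62), np.float64(-11.936870795782392))
[ 0.30187308 -0.1656705   1.88980337]
```

View pics/w3.png

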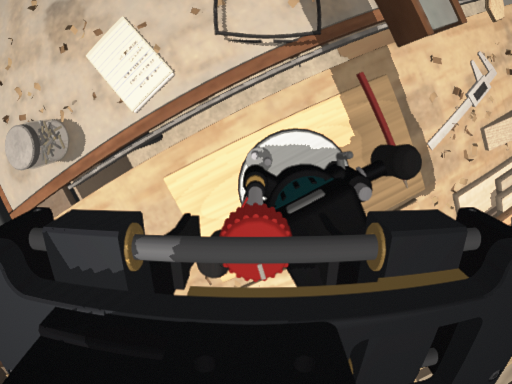

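The knob at (255,242) has turned about 182° clockwise and dropped 8 mm, leaving about 135°. I'll regrip and continue until it stalls.

Call:
send_rows(increments=[[0,0,1,0,30],[0,0,0,0,30],[0,0,0,0,30],[0,0,0,0,30],[0,0,0,0,30]])

```text
clock: 10.05
tcp_pos: [468.9, -55.5, 239.6]
ee_rot: [0.227, 0.974, 0.0, 0.0]
force: [0.4, 1.1, -0.3]
opening: 0.429
gripper_force: 20.0
```

Call:
send_rows(increments=[[0,0,0.4,9,30],[0,0,0.4,9,30],[0,0,0.4,9,30],[0,0,0.4,9,30],[0,0,0.4,9,30]])

```text
clock: 10.68
tcp_pos: [468.7, -55.7, 237.5]
ee_rot: [0.585, 0.811, -0.0, -0.0]
force: [-0.2, 0.2, 1.3]
opening: 0.429
gripper_force: 20.0
```

Call:
send_rows(increments=[[0,0,0.4,9,30],[0,0,0.4,9,30],[0,0,0.4,9,30],[0,0,0.4,9,30],[0,0,0.4,9,30]])

```text
clock: 11.3
tcp_pos: [468.4, -55.7, 235.5]
ee_rot: [0.851, 0.526, -0.0, -0.0]
force: [-1.7, 0.7, 2.9]
opening: 0.429
gripper_force: 20.0
```

Call:
send_rows(increments=[[0,0,0.4,9,30],[0,0,0.4,9,30],[0,0,0.4,9,30]])

```text
clock: 11.68
tcp_pos: [468.3, -55.5, 234.3]
ee_rot: [0.95, 0.312, -0.001, -0.0]
force: [-2.5, 1.1, 1.9]
opening: 0.429
gripper_force: 20.0
```

```bash
cat > st.py <<'E'
from h import *
s=status.sense();print(s['clock'],s['q'].round(3),s['tcp_pos'],s['force'],s['moment'],s['opening']*87,s['gripper_force'])
from scipy.spatial.transform import Rotation as Ro
X=Ro.from_quat(s['ee_rot']).apply([1,0,0]);print('yaw',np.degrees(np.arctan2(X[1],X[0])))
E
python3 st.py
```

```text
11.675 [-0.518 -0.069  0.523  1.884  0.035  1.319 -0.94 ] [468.26858573 -55.54830723 234.30814861] [-2.49283192  1.13548983  1.92448207] [ 0.26121163  0.76078142 -0.05210341] 37.30462877282653 19.994475678540766
yaw 36.4114435827772
```

Call:
send_rows(increments=[[0,0,0.3,6,30],[0,0,0.3,6,30],[0,0,0.2,5,30]])

```text
clock: 12.05
tcp_pos: [468.3, -55.4, 233.6]
ee_rot: [0.986, 0.17, -0.001, -0.0]
force: [-3.7, 0.6, 4.3]
opening: 0.428
gripper_force: 20.0
```

```bash
python3 st.py
```

```text
12.05 [-0.506 -0.068  0.512  1.885  0.034  1.317 -1.234] [468.28056017 -55.4438209  233.63405371] [-3.68131759  0.64855225  4.30531641] [0.37252692 0.90041975 0.66586671] 37.25237733532138 19.997964478097856
yaw 19.535021788117238
```

Call:
send_rows(increments=[[0,0,0,5,30],[0,0,0,0,30]])

```text
clock: 12.3
tcp_pos: [468.6, -55.4, 233.7]
ee_rot: [0.992, 0.128, -0.0, -0.0]
force: [-2.5, 2.0, 2.9]
opening: 0.431
gripper_force: 20.0
```

```bash
python3 st.py
```

```text
12.3 [-0.502 -0.067  0.508  1.885  0.033  1.317 -1.317] [468.57811334 -55.41955582 233.69762335] [-2.54049736  1.99020761  2.92221421] [ 0.48424029  0.73458858 -0.03138075] 37.453986283977784 20.00066428910941
yaw 14.745035228421251
```

Call:
send_rows(increments=[[0,0,0,5,30],[0,0,0,0,30]])

```text
clock: 12.55
tcp_pos: [468.7, -55.4, 233.7]
ee_rot: [0.996, 0.086, -0.0, -0.0]
force: [-2.4, 2.6, 3.3]
opening: 0.433
gripper_force: 20.0
```

```bash
python3 st.py
```

```text
12.55 [-0.499 -0.067  0.505  1.884  0.033  1.316 -1.402] [468.71099059 -55.44950516 233.70797867] [-2.35091753  2.55942981  3.30964408] [ 0.58137013  0.76423389 -0.0036053 ] 37.6589409639089 20.000199847854674
yaw 9.840037404897311
```

The moment rose to 0.67 N m at 134° (the stop), then the pads slipped. I'll check the knob's height and line.

Call:
send_rows(increments=[[0,0,0,0,65],[0,0,0,0,65],[0,0,0,0,65],[0,0,0,0,65]])

```text
clock: 13.05
tcp_pos: [468.8, -55.9, 233.5]
ee_rot: [0.996, 0.085, -0.0, 0.0]
force: [0.1, 0.3, -0.0]
opening: 0.73
gripper_force: 0.0
```

```bash
python3 st.py; python3 - <<'E'
from h import *
s=status.sense();c=vision.calibration('wrist');im,d=save('wrist','w4')
k=wknob(im,d,c);print(k);print(delta(s,[k[0],k[1],k[3]-12-18.7]))
cv2.imwrite('pics/w4c.png',cv2.resize(im[190:300,195:315],(720,660))[:600,:,::-1])
E
```

```text
13.05 [-0.499 -0.067  0.505  1.885  0.034  1.316 -1.404] [468.83058158 -55.86444397 233.49540762] [ 0.09474161  0.33134139 -0.04225612] [0.00055806 0.09570608 0.05393129] 63.541053307228104 0.0
yaw 9.723254102902334
(469.32916259765625, -55.89714050292969, 19.17778205871582, np.float64(263.4187446544854), 1661, array([471.10844756, -55.15895593, 262.77623606]), np.int64(72), np.float64(-145.56456377471346))
[0.48592615 0.11628293 0.77666693]
```

View pics/w4c.png

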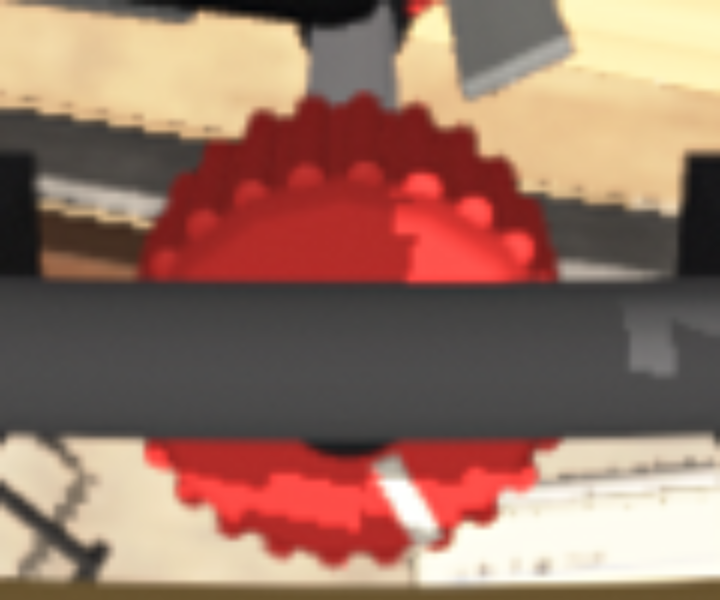

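The white line at (405,500) in the crop is at -145.6°, as predicted for seated, and the top is at 263.4 (down 14.2 mm). It is seated. Now I'll regrip and back off 135°.

Call:
send_rows(increments=[[0,0,0,0,30],[0,0,0,0,30],[0,0,0,0,30],[0,0,0,0,30],[0,0,0,0,30]])

```text
clock: 13.72
tcp_pos: [468.8, -55.4, 233.6]
ee_rot: [0.996, 0.085, -0.0, -0.0]
force: [0.6, 2.3, 1.3]
opening: 0.432
gripper_force: 20.0
```

Call:
send_rows(increments=[[0,0,-0.4,-9,30],[0,0,-0.4,-9,30],[0,0,-0.4,-9,30],[0,0,-0.4,-9,30],[0,0,-0.4,-9,30]])

```text
clock: 14.35
tcp_pos: [468.7, -55.2, 235.5]
ee_rot: [0.887, 0.462, 0.0, -0.0]
force: [-0.4, 3.0, -0.1]
opening: 0.428
gripper_force: 20.0
```

Call:
send_rows(increments=[[0,0,-0.4,-9,30],[0,0,-0.4,-9,30],[0,0,-0.4,-9,30],[0,0,-0.4,-9,30],[0,0,-0.4,-9,30]])

```text
clock: 14.98
tcp_pos: [468.7, -55.2, 237.6]
ee_rot: [0.643, 0.766, 0.0, -0.0]
force: [-1.0, 3.1, 0.8]
opening: 0.43
gripper_force: 20.0
```

Call:
send_rows(increments=[[0,0,-0.4,-9,30],[0,0,-0.4,-9,30],[0,0,-0.4,-9,30],[0,0,-0.4,-9,30],[0,0,-0.4,-9,30]])

```text
clock: 15.6
tcp_pos: [468.5, -55.2, 239.5]
ee_rot: [0.3, 0.954, 0.0, -0.0]
force: [-1.8, 2.9, 1.2]
opening: 0.428
gripper_force: 20.0
```

```bash
python3 st.py; python3 - <<'E'
from h import *
c=vision.calibration('wrist');im,d=save('wrist','w5');print(wknob(im,d,c))
E
```

```text
15.6 [-0.608 -0.082  0.605  1.879  0.047  1.33   0.945] [468.52741862 -55.21085845 239.51691784] [-1.83216584  2.91620655  1.15658394] [0.70389716 0.31907759 0.00771434] 37.25377587556285 19.998404611833394
yaw 145.03290460262238
(468.30078125, -55.879844665527344, 19.40083885192871, np.float64(269.4198277735178), 1677, array([466.20931782, -54.80300207, 268.80326943]), np.int64(63), np.float64(-9.39800449468205))
```

Height rose 6.0 mm and the line is at about -10°, both as predicted. I'll open wide and withdraw straight up.

Call:
send_rows(increments=[[0,0,0,0,87],[0,0,0,0,87],[0,0,0,0,87],[0,0,0,0,87],[0,0,0,0,87]])

```text
clock: 16.27
tcp_pos: [468.8, -55.8, 239.6]
ee_rot: [0.303, 0.953, -0.0, 0.0]
force: [0.5, 0.0, 1.2]
opening: 0.909
gripper_force: 0.0
```

Call:
send_rows(increments=[[0,0,-15,0,87],[0,0,-25,0,87],[0,0,-30,0,87],[0,0,-20,0,87],[0,0,0,0,87]])

```text
clock: 16.9
tcp_pos: [469.6, -55.8, 331.6]
ee_rot: [0.303, 0.953, 0.001, 0.001]
force: [0.4, -0.3, -0.2]
opening: 1.0
gripper_force: 0.0
```

Call:
send_rows(increments=[[0,0,0,0,87],[0,0,0,0,87],[0,0,0,0,87]])

```text
clock: 17.27
tcp_pos: [468.5, -55.7, 329.1]
ee_rot: [0.303, 0.953, -0.0, -0.0]
force: [-0.0, 1.2, 0.1]
opening: 0.998
gripper_force: 0.0
```

```bash
python3 st.py; python3 - <<'E'
from h import *
c=vision.calibration('wrist');im,d=save('wrist','w6');print(wknob(im,d,c))
E
```

```text
17.275 [-0.616 -0.118  0.588  1.726  0.066  1.515  0.92 ] [468.54093593 -55.74500878 329.05275731] [-8.26466089e-05  1.15107762e+00  1.34775380e-01] [ 0.02010548 -0.04037352  0.02125527] 86.79756022838511 0.0
yaw 144.70511589008746
(468.4703674316406, -55.82865524291992, 19.31491470336914, np.float64(269.65048773484335), 1390, array([467.47199014, -55.07869894, 268.99139175]), np.int64(23), np.float64(-8.989324932277803))
```

View pics/w6.png

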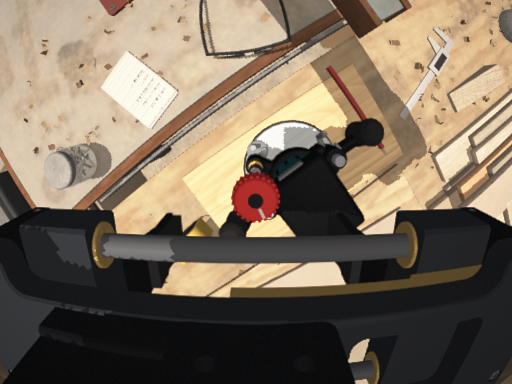

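The knob at (256,198) is free, with its top 6.2 mm above the seated reading. The pencil and caliper haven't moved, and the gripper is clear. Handing in.

```bash
python3 -c "
from station import robot
print(robot.job_done())"
```

```text
the job is handed in; nothing more can be done
None
```

The depth-stop knob was seated on its stop, backed off three clicks (measured 6.2 mm above the seated reading) and released. The arm touched nothing else, and the job is handed in at about 17 s.

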